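# Load the preheat plate and throw its guarded switch

## Task

Put every bracket that has an eye hole onto a post of the preheat plate, one to a post, lying flat on the plate. Only when all are on, take the bent rod from its rest, reach over the spatter guard with it and push the heater switch all the way over to on, away from the guard's front wall, never touching the switch with the gripper or with anything but the rod. Then lay the rod back in its rest the way it lay, leg hanging down; the blank bracket and the other things on the bench stay where they are.

Things in the scene. Friction and masses are not known exactly. Their poses are not given: they have to be found in the camera images.
- rack: preheat plate, fixed: grey box with an aluminium top 130 x 400 mm (x by y), top face 50 mm above the bench. Origin under its centre, z up. Five upright steel posts stand in one row along its y axis, 15 mm behind the centre line (towards +x, away from the robot) and 80 mm apart.
- post0 (a point): foot of post 0 on the plate's top face (z = 50 mm); steel post 12 mm in diameter with a domed tip, 44 mm tall. Rack y = -160 mm
- post1 (a point): foot of post 1 on the plate's top face (z = 50 mm); steel post 12 mm in diameter with a domed tip, 44 mm tall. Rack y = -80 mm
- post2 (a point): foot of post 2 on the plate's top face (z = 50 mm); steel post 12 mm in diameter with a domed tip, 44 mm tall. Rack y = 0 mm
- post3 (a point): foot of post 3 on the plate's top face (z = 50 mm); steel post 12 mm in diameter with a domed tip, 44 mm tall. Rack y = 80 mm
- post4 (a point): foot of post 4 on the plate's top face (z = 50 mm); steel post 12 mm in diameter with a domed tip, 44 mm tall. Rack y = 160 mm
- bracket0: loose steel bracket, 0.32 to 0.5 kg: flat plate 75 x 40 x 8 mm with an upright fin welded on it, 40 mm long (x) x 10 mm thick (y), top of the fin 78 mm above the underside. The plate has an 18 mm through hole (the eye). Origin at the centre of the eye on the underside; z up; x points from the fin to the eye: the middle of the fin is at x = -35 mm, the plate runs from x = -55 to +20 mm. Three to five brackets are present (the others read None throughout)
- bracket1: loose steel bracket, 0.32 to 0.5 kg: flat plate 75 x 40 x 8 mm with an upright fin welded on it, 40 mm long (x) x 10 mm thick (y), top of the fin 78 mm above the underside. The plate has an 18 mm through hole (the eye). Origin at the centre of the eye on the underside; z up; x points from the fin to the eye: the middle of the fin is at x = -35 mm, the plate runs from x = -55 to +20 mm. Three to five brackets are present (the others read None throughout)
- bracket2: loose steel bracket, 0.32 to 0.5 kg: flat plate 75 x 40 x 8 mm with an upright fin welded on it, 40 mm long (x) x 10 mm thick (y), top of the fin 78 mm above the underside. The plate has an 18 mm through hole (the eye). Origin at the centre of the eye on the underside; z up; x points from the fin to the eye: the middle of the fin is at x = -35 mm, the plate runs from x = -55 to +20 mm. Three to five brackets are present (the others read None throughout)
- bracket3: loose steel bracket, 0.32 to 0.5 kg: flat plate 75 x 40 x 8 mm with an upright fin welded on it, 40 mm long (x) x 10 mm thick (y), top of the fin 78 mm above the underside. The plate has an 18 mm through hole (the eye). Origin at the centre of the eye on the underside; z up; x points from the fin to the eye: the middle of the fin is at x = -35 mm, the plate runs from x = -55 to +20 mm. Three to five brackets are present (the others read None throughout)
- bracket4: loose steel bracket, 0.32 to 0.5 kg: flat plate 75 x 40 x 8 mm with an upright fin welded on it, 40 mm long (x) x 10 mm thick (y), top of the fin 78 mm above the underside. The plate has an 18 mm through hole (the eye). Origin at the centre of the eye on the underside; z up; x points from the fin to the eye: the middle of the fin is at x = -35 mm, the plate runs from x = -55 to +20 mm. Three to five brackets are present (the others read None throughout)
- guard: heater switch station, fixed: three-sided sheet steel spatter guard, open at the back and top, 200 mm wide, 110 mm tall, 4 mm thick. Origin on the bench under the switch's pivot; x points away from the robot, square to the guard's front wall; the front wall's middle plane is at x = -77 mm, the side walls run at y = +-98 mm from the front wall to x = +33 mm. The switch housing inside is 70 x 80 mm (x by y), top 42 mm high.
- switch: heater switch behind the guard: black paddle 30 mm wide (guard y), 8 mm thick, reaching from 8 to 60 mm from its pivot. Origin at the pivot, 45 mm above the bench; turns about the guard's y axis. Off: it leans 0.5 rad towards the front wall (it may start up to 0.12 rad off that); on, at its end stop: it leans 0.5 rad away from the wall. Stiff (about 2 N at the tip) and stays where it is left.
- switch_tip (a point): middle of the paddle's free end, 60 mm from the pivot: 29 mm in front of the pivot (guard x = -29 mm) and 98 mm above the bench when off, guard x = +29 mm when fully on
- rest: rod rest, fixed: base 200 x 80 mm with two uprights that end in V notches open upward, each 10 mm thick, at x = -70 and +80 mm; notch rims reach 15 mm above the rod's axis and 25 mm to either side. Origin on the bench; x along the resting rod, towards its bend.
- cradle (a point): where the origin of the rod lies when it is in its rest: 100 mm above the bench, above the rest's origin
- rod: bent steel rod, 0.32 kg, loose, lying in the rest: round bar 10 mm thick, shaft along x with a ball (24 mm) at the tail x = -110 mm, bent square down at x = +160 mm into a leg that hangs along -z to 85 mm below the shaft's axis. Flat-sided grip 80 mm long (x = -50 to +30 mm), 16 mm wide (y), 24 mm tall, centred on the shaft's axis. Origin on the shaft's axis in the grip; centre of mass about 8 mm ahead of it.
- rod_tip (a point): lower end of the rod's leg
- blank: bystander: bracket of the same shape and size but without an eye hole, lying among the others; origin on the underside where the eye would be; stays where it is
- nut: bystander: big hexagon nut, 52 mm across corners, 22 mm tall
- hammer: bystander: hammer, lying
- collar: bystander: standing steel collar, 48 mm in diameter, 45 mm tall
- spraycan: bystander: standing can, 60 mm in diameter, 120 mm tall
Things that resemble listed ones, but are neither listed nor needed, are in the scene too. Leave any orange, purple or turquoise look-alike of the bracket1 alone.

How it is judged:
On the way, in this order (a step that is already met when the one before it is completed fails the run):
1. every bracket present is flat on a post of its own, the switch still off ((horizontal distance between bracket0 and post0 below 0.007 m or horizontal distance between bracket0 and post1 below 0.007 m or horizontal distance between bracket0 and post2 below 0.007 m or horizontal distance between bracket0 and post3 below 0.007 m or horizontal distance between bracket0 and post4 below 0.007 m) and z of each of bracket0, bracket1, bracket2, bracket3, bracket4 in the frame of rack below 0.055 m and angle between each of bracket0, bracket1, bracket2, bracket3, bracket4's own z axis and vertical below 0.1 rad and (horizontal distance between bracket1 and post0 below 0.007 m or horizontal distance between bracket1 and post1 below 0.007 m or horizontal distance between bracket1 and post2 below 0.007 m or horizontal distance between bracket1 and post3 below 0.007 m or horizontal distance between bracket1 and post4 below 0.007 m) and (horizontal distance between bracket2 and post0 below 0.007 m or horizontal distance between bracket2 and post1 below 0.007 m or horizontal distance between bracket2 and post2 below 0.007 m or horizontal distance between bracket2 and post3 below 0.007 m or horizontal distance between bracket2 and post4 below 0.007 m) and (horizontal distance between bracket3 and post0 below 0.007 m or horizontal distance between bracket3 and post1 below 0.007 m or horizontal distance between bracket3 and post2 below 0.007 m or horizontal distance between bracket3 and post3 below 0.007 m or horizontal distance between bracket3 and post4 below 0.007 m) and (horizontal distance between bracket4 and post0 below 0.007 m or horizontal distance between bracket4 and post1 below 0.007 m or horizontal distance between bracket4 and post2 below 0.007 m or horizontal distance between bracket4 and post3 below 0.007 m or horizontal distance between bracket4 and post4 below 0.007 m) and x of switch_tip in the frame of guard below -0.012 m), for 0.2 s.
2. the rod, lifted out of its rest, touches the switch's paddle (contact force between rod and switch above 0.3 N and distance between rod and cradle above 0.03 m).
3. the switch is pushed over to on (x of switch_tip in the frame of guard above 0.0205 m), for 0.2 s.
At the end, for the whole second after the job is handed in: Every bracket flat (0.1 rad, underside within 5 mm of the plate), eye round a post (centres within 7 mm); switch tip over 20.5 mm beyond its pivot; rod at rest in both notches of its rest (within 30 mm along it, 8 mm in height), leg down (0.25 rad), bend at the same end as before ((horizontal distance between bracket0 and post0 below 0.007 m or horizontal distance between bracket0 and post1 below 0.007 m or horizontal distance between bracket0 and post2 below 0.007 m or horizontal distance between bracket0 and post3 below 0.007 m or horizontal distance between bracket0 and post4 below 0.007 m) and z of each of bracket0, bracket1, bracket2, bracket3, bracket4 in the frame of rack below 0.055 m and angle between each of bracket0, bracket1, bracket2, bracket3, bracket4's own z axis and vertical below 0.1 rad and (horizontal distance between bracket1 and post0 below 0.007 m or horizontal distance between bracket1 and post1 below 0.007 m or horizontal distance between bracket1 and post2 below 0.007 m or horizontal distance between bracket1 and post3 below 0.007 m or horizontal distance between bracket1 and post4 below 0.007 m) and (horizontal distance between bracket2 and post0 below 0.007 m or horizontal distance between bracket2 and post1 below 0.007 m or horizontal distance between bracket2 and post2 below 0.007 m or horizontal distance between bracket2 and post3 below 0.007 m or horizontal distance between bracket2 and post4 below 0.007 m) and (horizontal distance between bracket3 and post0 below 0.007 m or horizontal distance between bracket3 and post1 below 0.007 m or horizontal distance between bracket3 and post2 below 0.007 m or horizontal distance between bracket3 and post3 below 0.007 m or horizontal distance between bracket3 and post4 below 0.007 m) and (horizontal distance between bracket4 and post0 below 0.007 m or horizontal distance between bracket4 and post1 below 0.007 m or horizontal distance between bracket4 and post2 below 0.007 m or horizontal distance between bracket4 and post3 below 0.007 m or horizontal distance between bracket4 and post4 below 0.007 m) and x of switch_tip in the frame of guard above 0.0205 m and horizontal distance between rod and cradle below 0.03 m and z of rod in the frame of cradle between -0.008 and 0.008 m and angle between rod's own z axis and vertical below 0.25 rad and angle between the x axis of rod and the x axis of rest, either way round below 0.3 rad and x of rod_tip in the frame of rest above 0 m and linear speed of rod below 0.03 m/s); the robot touches nothing.
It fails at once if the gripper or arm touches the switch (contact force between any of the fingers, the arm and switch above 0.3 N).
It fails at once if the switch is moved with a bracket or a bystander (contact force between any of bracket0, bracket1, bracket2, bracket3, bracket4, blank, nut, hammer, collar, spraycan and switch above 0.3 N).
It fails at once if a bystander is moved by more than 60 mm or the can is tipped (distance of any of blank, nut, hammer, collar, spraycan from where it was at the start of the episode above 0.06 m or angle between spraycan's own z axis and vertical above 0.5 rad).
Of bracket0, bracket1, bracket2, bracket3, bracket4 only 3 to 5 are there at a start; the rules pass over those that are not, and their reading is None.
At some moment in a run one of bracket0, bracket1, bracket2, bracket3, bracket4 may be knocked a few centimetres aside while the robot is not near it.
It also fails if it takes over 210 s, if anything falls off the work surface, if the arm or the gripper's body presses on something with over 40 N, if the wrist force passes 120 N, or if a joint passes its speed limit or range.

## Robot

A 7-joint arm with a two-finger parallel gripper is mounted at the origin on the work surface. World frame = base frame: x ahead of the robot, y to its left, z up, the work surface at z = 0. Lengths are in m, angles in rad, forces in N, time in s.
With the tool pointing down it reaches from about 0.425 to 1.025 m from the base axis. Payload 9.4 kg.
Tool frame: the origin (TCP) lies midway between the tips of the shut fingers; the grasp point (between the pads) lies 19 mm behind it; z points along the fingers, y is the direction in which the jaws open and shut (so a half turn about z gives the same grasp; the last joint's range is limited). The gripper opens to 93 mm and grips with 3 to 60 N. Pads are 15 mm wide; open, the fingers measure 128 mm over their backs; the gripper's body (75 mm by 188 mm) begins 65 mm behind the grasp point.
Start: joints at [1.18, 0.599, -0.003, 1.599, 0.002, 0.943, -0.08], TCP at [0.224, -0.69, 0.219] pointing down, gripper open.
Joint ranges: [-2.57, 2.57], [-0.35, 1.97], [-1.29, 1.29], [0.11, 2.56], [-1.05, 4.19], [0.11, 1.86], [-2.63, 2.63]. Speed limits (rad/s): [2.22, 2.22, 3.01, 3.01, 3.14, 3.14, 3.14].

## Interface

Orientations are given as a unit quaternion [w, x, y, z].
In Python, from plant import arm gives the robot as it stands. Calls block until the motion is done:
- arm.goto(position, orientation): joint-space move of the TCP to a pose.
- arm.servo_line(position, v=0.15, orientation=None): straight line of the TCP; orientation=None keeps the orientation; v is the mean speed in m/s.
- arm.movej(angles): joint-space move.
- arm.gripper_to(opening, force=None): finger opening in m; force is the grip in N (None keeps the last); returns when the fingers have stopped.
- arm.sleep(seconds).
- arm.ik(position, orientation): joint angles nearest the present ones, or None.
- arm.snapshot(name): name is "side" or "top" or "wrist"; returns a dict with "frame" (480x640x3 uint8, red, green, blue), "camera_matrix" (3x3 intrinsics, pixels), "k1" (the pictures are not rectified: a ray, as slopes to the right and down, at radius r is drawn at 1 + k1 r^2 times it, then the intrinsics apply), "extrinsics" (4x4, takes a point from world to camera coordinates). Camera axes: x right, y down, z forward; pixel columns grow to the right and rows downward; lengths in m; the calibration is good to about 2 mm. A picture is of the moment at which its call begins. There is no depth.
A pose or a line that the arm cannot do raises arm.IKError and nothing moves.
- arm.job_done(): hands the job in, once; it reports no verdict.
Readings, each from a call of its own:
- arm.read_time(): time.
- arm.read_qpos(): joint angles.
- arm.read_qvel(): joint speeds.
- arm.read_tau(): joint torques, N m.
- arm.read_tool_pos(): TCP position.
- arm.read_orientation(): TCP orientation.
- arm.read_wrist_force(): force on the tool from outside, world axes, zero at the start.
- arm.read_ft_torque(): the same for the moment, N m.
- arm.read_opening(): finger opening in m.
Only numpy, scipy, OpenCV 4.12 (cv2) and the standard library are available. Lean on these libraries where they do the work, as an engineer would, in place of code of your own. Each camera call takes 0.05 s, during which the arm holds its last target. There are 200 camera calls.

## Working session

There is one attempt and no reset: what is moved stays moved. The work goes in short steps, each a Python script; the robot and the scene stay as the last script left them, time stands still between calls to the robot, and variables do not carry over. Pictures are saved under pics/ and viewed, about 12 in all and at most 16, crops included, and the job is handed in when it is done.

```bash
ls; mkdir -p pics; python3 - <<'E'
from plant import arm
import cv2, numpy as np
for n in ["top","side"]:
    s=arm.snapshot(n); cv2.imwrite(f"pics/{n}0.png",s["frame"][:,:,::-1])
    E=s["extrinsics"]; print(n,s["camera_matrix"].tolist(),s["k1"],np.round(E,4).tolist(), (-E[:3,:3].T@E[:3,3]).round(3))
print(arm.read_time(),arm.read_orientation())
E
```

```text
pics
top [[455.2931175087167, 0.0, 319.10075679819386], [0.0, 455.2931175087167, 242.37118671109732], [0.0, 0.0, 1.0]] 0.02883020203845924 [[-0.0051, -1.0, 0.0046, 0.0146], [-0.9982, 0.0048, -0.059, 0.491], [0.059, -0.0049, -0.9982, 1.1085], [0.0, 0.0, 0.0, 1.0]] [0.425 0.018 1.135]
side [[504.58564292665574, 0.0, 318.3965996811998], [0.0, 504.58564292665574, 240.887735868313], [0.0, 0.0, 1.0]] -0.033574713141908255 [[-0.9076, -0.4197, 0.0079, 0.4662], [-0.2281, 0.4773, -0.8486, 0.1904], [0.3524, -0.772, -0.529, 1.1441], [0.0, 0.0, 0.0, 1.0]] [0.063 0.988 0.763]
0.1 [-6.69924649e-04  9.87713393e-01  1.56274670e-01 -1.76827976e-04]
```

View pics/top0.png

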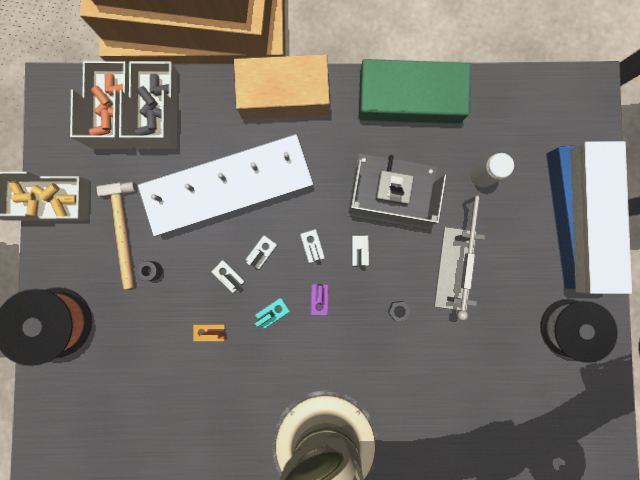

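View pics/side0.png

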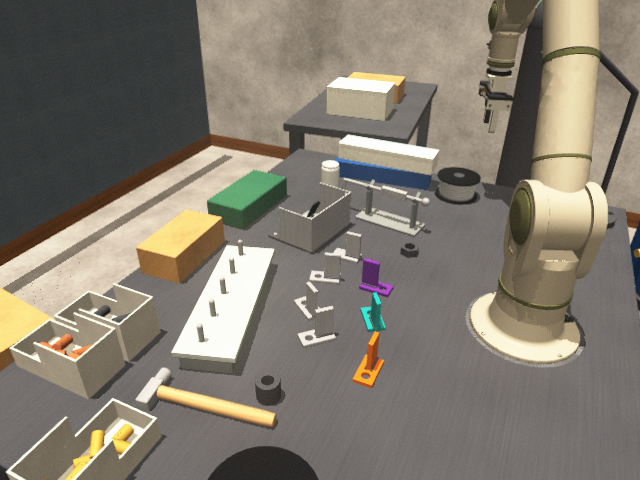

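Top view: four bare-steel brackets at (228,277), (261,252), (312,246) and (361,251). Coloured look-alikes sit at orange (209,333), turquoise (272,313) and purple (320,299). The rack runs (157,198) to (287,157), guard at (398,188), rest and rod at (462,260). I'll crop closely to see which steel one has no hole.

```bash
cat > h.py <<'E'
from plant import arm
import cv2, numpy as np
from scipy.spatial.transform import Rotation as R
def snap(n):
    s=arm.snapshot(n); return s
def ray(s,uv):
    K=s["camera_matrix"]; k=s["k1"]
    p=cv2.undistortPoints(np.array(uv,float).reshape(-1,1,2),K,np.array([k,0,0,0.]))[:,0]
    E=s["extrinsics"]; Rm=E[:3,:3]; o=-Rm.T@E[:3,3]
    return o,np.c_[p,np.ones(len(p))]@Rm
def onz(s,uv,z):
    o,d=ray(s,uv); return o+d*((z-o[2])/d[:,2])[:,None]
def proj(s,P):
    E=s["extrinsics"]
    return cv2.projectPoints(np.array(P,float).reshape(-1,1,3),cv2.Rodrigues(E[:3,:3])[0],E[:3,3],s["camera_matrix"],np.array([s["k1"],0,0,0.]))[0][:,0]
def save(s,name,box=None,f=1,marks=()):
    im=s["frame"][:,:,::-1].copy()
    x0,y0,x1,y1=box or (0,0,640,480)
    im=cv2.resize(im[y0:y1,x0:x1],None,fx=f,fy=f,interpolation=cv2.INTER_CUBIC)
    for u,v in marks: cv2.drawMarker(im,(int((u-x0+.5)*f),int((v-y0+.5)*f)),(0,0,255),0,10,1)
    cv2.imwrite("pics/"+name+".png",im)
E
python3 - <<'E'
from h import *
s=snap("top"); save(s,"crop0",(200,220,400,360),4)
q=arm.read_qpos(); print(q)
g=cv2.cvtColor(s["frame"],cv2.COLOR_RGB2GRAY); sat=cv2.cvtColor(s["frame"],cv2.COLOR_RGB2HSV)[:,:,1]
m=((g>120)&(sat<40)).astype(np.uint8)
n,l,st,c=cv2.connectedComponentsWithStats(m)
for i in range(1,n):
    if st[i,4]>60 : print(i,st[i],c[i].round(1),onz(s,[c[i]],.05 if st[i,4]>3000 else .008).round(3))
E
```

```text
[ 1.18027865  0.59994804 -0.00250148  1.59995052  0.00185335  0.94290249
 -0.07982993]
1 [   0    0  125  174 8728] [37.1 60.3] [[0.93  0.687 0.05 ]]
2 [  288     0   352    64 21359] [464.9  29.9] [[ 1.006 -0.345  0.05 ]]
3 [ 119   61   53   77 1061] [148.4  96.3] [[0.86  0.438 0.008]]
4 [ 70  71  46  67 517] [ 94.4 107.6] [[0.831 0.571 0.008]]
12 [620  75  20  30 461] [630.5  91.8] [[ 0.864 -0.767  0.008]]
16 [138  95  10  32 145] [142.2 112.9] [[0.818 0.453 0.008]]
29 [ 137  134  176  102 9041] [224.6 184.5] [[0.629 0.238 0.05 ]]
30 [ 584  141   56  339 7937] [613.  240.5] [[ 0.49  -0.684  0.05 ]]
31 [486 152  29  27 585] [499.9 165.3] [[ 0.682 -0.44   0.008]]
32 [351 157  95  66 512] [390.9 200.7] [[ 0.595 -0.167  0.008]]
34 [377 170  37  33 756] [394.7 185.2] [[ 0.634 -0.178  0.008]]
35 [ 38 176  41  43 711] [ 62.5 198.8] [[0.602 0.644 0.008]]
48 [ 96 182  38  15 385] [113.9 188.2] [[0.628 0.52  0.008]]
64 [ 435  195   50  125 2555] [456.9 266.2] [[ 0.431 -0.328  0.008]]
65 [  0 199  27  17 263] [ 15.8 209.1] [[0.577 0.756 0.008]]
77 [  0 219  21  34 553] [ 10.4 232.8] [[0.519 0.767 0.008]]
78 [300 229  25  34 499] [311.9 245.7] [[0.483 0.03  0.008]]
79 [245 235  32  34 445] [260.8 251. ] [[0.471 0.156 0.008]]
80 [352 235  17  31 471] [360.1 249.1] [[ 0.474 -0.089  0.008]]
85 [211 260  33  33 401] [226.1 275.1] [[0.412 0.242 0.008]]
88 [   0  357   16  123 1623] [  6.2 414.8] [[0.084 0.759 0.008]]
92 [287 397  69  29 755] [319.1 408.2] [[0.09  0.014 0.008]]
```

View pics/crop0.png

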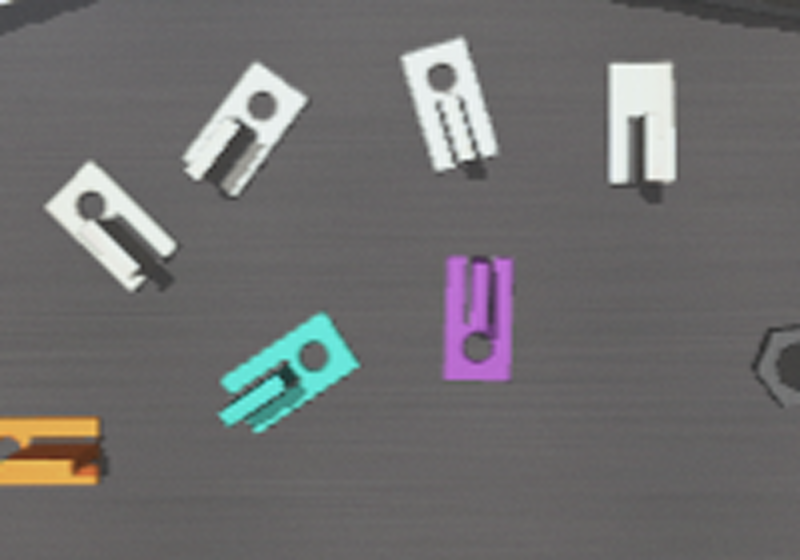

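Steel brackets with an eye: (223,271), (265,246) and (310,239) are the eye pixels. The one at (361,251) has none, so it is the blank. First move: wrist views over the brackets, rack, and guard.

```bash
cat >> h.py <<'E'
def down(psi): return [0,np.cos(psi/2),np.sin(psi/2),0]
def top_rack(s):
    g=cv2.cvtColor(s["frame"],cv2.COLOR_RGB2GRAY)
    m=(g>185).astype(np.uint8); m=cv2.morphologyEx(m,cv2.MORPH_CLOSE,np.ones((9,9)))
    n,l,st,c=cv2.connectedComponentsWithStats(m); i=l[185,225]
    cn=cv2.findContours((l==i).astype(np.uint8),0,cv2.CHAIN_APPROX_NONE)[0][0][:,0]
    P=onz(s,cn,.05)[:,:2].astype(np.float32)
    return cv2.minAreaRect(P)
E
python3 - <<'E'
from h import *
s=snap("top"); print(top_rack(s))
arm.goto([0.45,0.14,0.36],down(0)); 
w=snap("wrist"); cv2.imwrite("pics/w1.png",w["frame"][:,:,::-1])
E=w["extrinsics"]; print(w["camera_matrix"].tolist(),w["k1"]); print((-E[:3,:3].T@E[:3,3]).round(4),E[:3,:3].round(3).tolist())
print(arm.read_tool_pos(),arm.read_time())
E
```

```text
((0.5739682912826538, 0.2700406610965729), (0.25204476714134216, 0.4971908628940582), 16.593400955200195)
[[368.2376788749549, 0.0, 319.02192692895187], [0.0, 368.2376788749549, 243.7740256257931], [0.0, 0.0, 1.0]] -0.07254790114459893
[0.5226 0.1398 0.5257] [[-0.001, -1.0, -0.0], [-0.965, 0.001, 0.261], [-0.261, 0.001, -0.965]]
[0.45027976 0.13951186 0.35986726] 3.3083
```

View pics/w1.png

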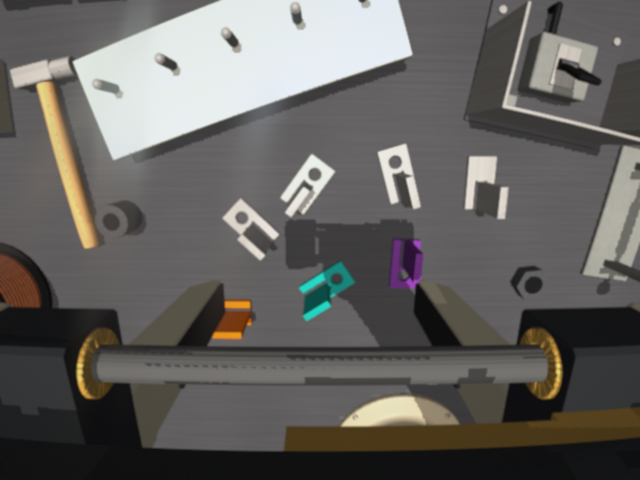

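Wrist view: brackets' eyes at (242,217), (315,173), (395,162), blank at (485,185), posts from (105,87) to (365,0). Now closer nadir views of each eye and of posts 0, 2, 4.

```bash
cat >> h.py <<'E'
def above(xy,psi,z=.20,f=.072):
    c=np.array([np.cos(psi),np.sin(psi)]); p=np.array(xy)-f*c
    arm.goto([p[0],p[1],z],down(psi))
E
python3 - <<'E'
from h import *
s=snap("top")
eyes=onz(s,[[222.75,271.25],[265.5,246.25],[310.25,239.25]],.008)[:,:2]
yaw=[.82,-.59,.36]
posts=onz(s,[[287,156],[222,177],[156,198]],.09)[:,:2]; print("eyes",eyes.round(3),"posts",posts.round(3))
d=posts[2]-posts[0]; ry=np.arctan2(-d[0],d[1]); print("rack yaw",ry,np.linalg.norm(d))
tiles=[]
import pickle; D=[]
L=[(e-0.015*np.array([np.cos(y),np.sin(y)]),y,.2) for e,y in zip(eyes,yaw)]+[(p,ry,.26) for p in posts[::-1]]
for xy,y,z in L:
    above(xy,y,z); arm.sleep(.2); w=snap("wrist"); D.append(w)
    tiles.append(cv2.resize(w["frame"][70:220,240:400,::-1],None,fx=1.6,fy=1.6))
cv2.imwrite("pics/t1.png",np.vstack([np.hstack(tiles[:3]),np.hstack(tiles[3:])]))
pickle.dump(D,open("D.pkl","wb")); print(arm.read_time())
E
```

```text
eyes [[0.421 0.25 ]
 [0.483 0.145]
 [0.499 0.034]] posts [[0.688 0.086]
 [0.639 0.236]
 [0.591 0.387]]
rack yaw 0.31239503409017483 0.3164873845303189
10.4667
```

View pics/t1.png

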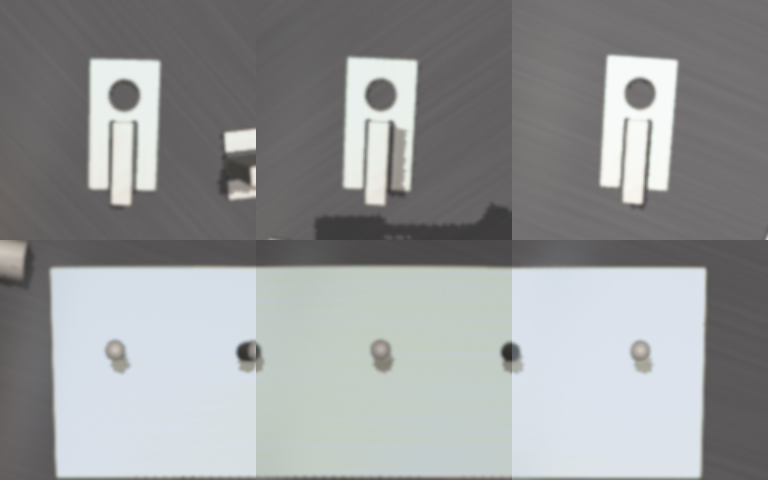

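```bash
cat >> h.py <<'E'
def bracket(w,near):
    """eye centre (xy) and yaw from a nadir wrist view; near: expected xy"""
    g=cv2.cvtColor(w["frame"],cv2.COLOR_RGB2GRAY); m=(g>150).astype(np.uint8); m[280:]=0
    cs,h=cv2.findContours(m,cv2.RETR_CCOMP,cv2.CHAIN_APPROX_NONE); best=None
    for c,hh in zip(cs,h[0]):
        a=cv2.contourArea(c)
        if hh[3]<0 or not 80<a<1500: continue
        (cx,cy),(d1,d2),_=cv2.fitEllipse(c) if len(c)>5 else ((0,0),(1,9),0)
        if d2>1.35*d1: continue
        e=onz(w,[[cx,cy]],.006)[0]
        r=np.linalg.norm(e[:2]-near)
        if best is None or r<best[0]: best=(r,e,cs[hh[3]][:,0],d1,d2)
    r,e,c,d1,d2=best
    P=onz(w,c,.008)[:,:2]-e[:2]
    psi=cv2.minAreaRect(P.astype(np.float32)); 
    # long sides: points 20 mm beside the axis
    mid=P.mean(0); y=np.arctan2(-mid[1],-mid[0])
    for _ in range(5):
        u=P@[np.cos(y),np.sin(y)]; v=P@[-np.sin(y),np.cos(y)]
        a=[]
        for sg in (1,-1):
            k=(abs(v-sg*.02)<.006)&(u>-.05)&(u<.014)
            if k.sum()>10: a.append((np.polyfit(u[k],v[k],1),k.sum()))
        y+=sum(p[0]*n for p,n in a)/sum(n for _,n in a)
    return e[:2],y,[d1,d2],u.max(),[p[1] for p,n in a],r
E
python3 - <<'E'
from h import *; import pickle
D=pickle.load(open("D.pkl","rb"))
for w,n in zip(D,[[.421,.25],[.483,.145],[.499,.034]]):
    e,y,d,um,off,r=bracket(w,np.array(n)); print(e.round(4),round(y,3),np.round(d,1),round(um,4),np.round(off,4),round(r,4))
pp=[]
for i,w in enumerate(D[3:]):
    f=w["frame"][70:220,240:400].astype(int)
    m=((f[:,:,2]-f[:,:,0]<8)&(f.sum(2)<600)).astype(np.uint8) if i!=1 else None
    c=cv2.HoughCircles(cv2.cvtColor(w["frame"],cv2.COLOR_RGB2GRAY)[110:170,285:350],cv2.HOUGH_GRADIENT,1,20,param1=80,param2=6,minRadius=4,maxRadius=9)
    print(c if c is None else (c[0][:3]+[285,110,0]).round(1).tolist())
    man=[[311.9,138.9],[317.5,138.9],[320,138.9]][i]
    P=onz(w,[man],.088)[0]; pp.append(P)
    ed=onz(w,[[man[0],86.9],[man[0],218.7]],.05)[:,:2]; print(P.round(4),np.linalg.norm(ed[0]-ed[1]).round(4),np.linalg.norm(ed[0]-P[:2]).round(4))
pp=np.array(pp); print(np.linalg.norm(np.diff(pp,axis=0),axis=1), [np.arctan2(-(b-a)[0],(b-a)[1]) for a,b in ((pp[2],pp[0]),(pp[0],pp[1]),(pp[1],pp[2]))])
E
```

```text
[0.422  0.2518] 0.786 [20.  20.4] 0.0203 [ 0.0198 -0.0203] 0.002
[0.4834 0.1464] -0.664 [19.7 20.8] 0.0207 [ 0.02   -0.0205] 0.0015
[0.5005 0.0352] 0.293 [19.3 20.1] 0.0206 [ 0.0205 -0.0205] 0.0019
[[311.5, 138.5, 6.9]]
[0.5946 0.3939 0.088 ] 0.129 0.0493
[[317.5, 138.5, 6.9]]
[0.6435 0.2418 0.088 ] 0.129 0.0493
[[319.5, 139.5, 6.6]]
[0.6932 0.0896 0.088 ] 0.129 0.0493
[0.15979761 0.16013138] [np.float64(0.31334678784047304), np.float64(-2.830309892926835), np.float64(-2.8261861407715507)]
```

Sizes check out (eye about 19 mm, edges at ±20 mm, plate 129 mm, posts 160 mm apart). Picking the first bracket.

```bash
cat >> h.py <<'E'
RY=.3134
POST={4:np.array([.5946,.3939]),2:np.array([.6435,.2418]),0:np.array([.6932,.0896])}
GZ=.040
def U(y): return np.array([np.cos(y),np.sin(y)])
def pick(near,yaw0):
    near=np.array(near); above(near-.015*U(yaw0),yaw0); arm.gripper_to(.045,40); arm.sleep(.15)
    w=snap("wrist"); e,y,d,um,off,r=bracket(w,near)
    print("eye",e.round(4),"yaw",round(y,3),np.round(d,1),round(um,4),np.round(off,4),"shift",round(r,4))
    assert r<.02 and abs(um-.02)<.003
    g=e-.035*U(y)
    arm.goto([*g,.13],down(y)); arm.servo_line([*g,GZ],v=.12); arm.gripper_to(0,40)
    print("opening",arm.read_opening()); arm.servo_line([*g,.19],v=.15); arm.sleep(.2)
    w=snap("wrist"); save(w,"held%d"%int(arm.read_time()))
    try:
        t=arm.read_tool_pos(); q=arm.read_orientation(); ty=2*np.arctan2(q[2],q[1])
        w2=dict(w); E=w["extrinsics"].copy(); 
        # shift world so that the held bracket lies on z=0
        dz=t[2]-GZ; E[:3,3]=E[:3,3]+E[:3,:3]@[0,0,dz]; w2["extrinsics"]=E
        e,yh,d,um,off,r=bracket(w2,t[:2]+.035*U(ty)); dl=e-t[:2]
        print("held rel tool",(dl@U(ty)).round(4),(dl@U(ty+np.pi/2)).round(4),"dyaw",round(yh-ty,3),np.round(d,1),round(um,4))
    except Exception as ex: print("held check failed",ex)
    print("wrist",np.round(arm.read_wrist_force(),1),arm.read_time())
def place(k,dx=.035,dy=0):
    p=POST[k]-dx*U(RY)-dy*U(RY+np.pi/2)
    arm.goto([*p,.20],down(RY)); arm.servo_line([*p,.155],v=.1); arm.sleep(.2)
    f0=np.array(arm.read_wrist_force())
    for z in (.135,.115,.100,.0925):
        arm.servo_line([*p,z],v=.06); f=np.array(arm.read_wrist_force())-f0; print(z,f.round(1))
        if np.linalg.norm(f)>15: print("blocked"); return
    arm.gripper_to(.04); arm.servo_line([*p,.2],v=.15); print("opened",arm.read_time())
E
python3 - <<'E'
from h import *
pick([.422,.2518],.786)
E
ls -t pics|head -1
```

```text
eye [0.422  0.2517] yaw 0.796 [19.9 20.8] 0.0202 [ 0.02   -0.0202] shift 0.0001
opening 0.010058444876650181
held rel tool 0.0346 0.0002 dyaw -0.008 [33.7 34.3] 0.0203
wrist [-1.1 -0.6 -4.1] 16.1083
held16.png
```

```bash
python3 - <<'E'
from h import *
place(4,.0346,.0002)
arm.sleep(.1); w=snap("wrist"); save(w,"pl4")
E
```

```text
0.135 [-0.5  0.  -0.9]
0.115 [-0.   0.2 -0.7]
0.1 [ 0.2 -0.4 -0.6]
0.0925 [-0.9  0.5 -0.8]
opened 21.025
```

View pics/pl4.png

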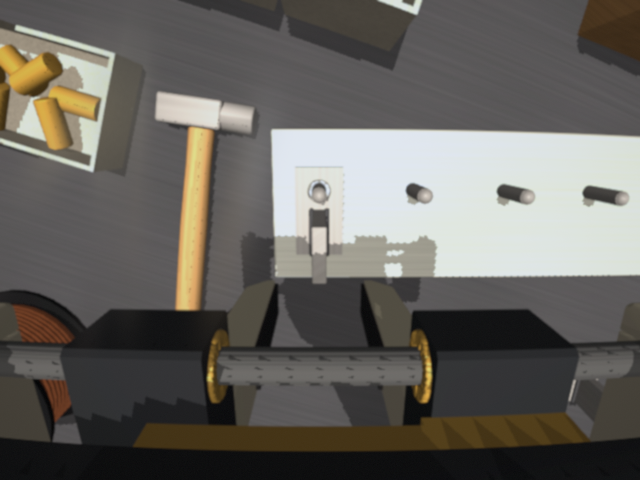

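First bracket sits flat, with its eye (319,191) centred round the post. On to the second and third.

```bash
sed -i 's/    print("wrist",np/    global HELD; HELD=(dl@U(ty),dl@U(ty+np.pi\/2))\n&/' h.py; python3 - <<'E'
import h; from h import *
for near,y,k in (([.4834,.1464],-.664,2),([.5005,.0352],.293,0)):
    pick(near,y); a,b=h.HELD
    if abs(a-.035)>.004 or abs(b)>.003: print("stop"); break
    place(k,a,b)
arm.goto([.47,.10,.40],down(RY)); arm.sleep(.2)
w=snap("wrist"); save(w,"all"); print(arm.read_time())
s=snap("top"); save(s,"top1",(120,120,520,330),2)
E
```

```text
eye [0.4834 0.1463] yaw -0.646 [19.9 20.9] 0.0202 [ 0.0201 -0.0201] shift 0.0001
opening 0.010025992350993551
held check failed division by zeroTraceback (most recent call last):
  File "<stdin>", line 3, in <module>
  File "h.py", line 79, in pick
    global HELD; HELD=(dl@U(ty),dl@U(ty+np.pi/2))
                       ^^
UnboundLocalError: cannot access local variable 'dl' where it is not associated with a value
```

```bash
python3 - <<'E'
import cv2,glob
f=sorted(glob.glob("pics/held*.png"))[-1]; print(f); im=cv2.imread(f)[120:290,220:420]
cv2.imwrite("pics/heldc.png",cv2.resize(im,None,fx=3,fy=3))
E
```

```text
pics/held26.png
```

View pics/heldc.png

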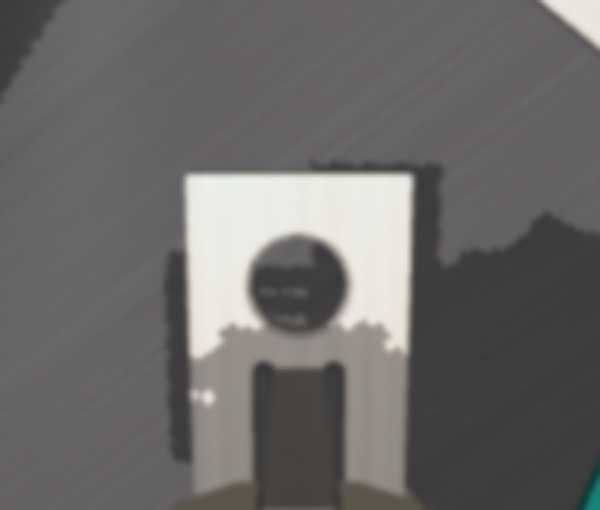

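Held square and centred, eye at (319,215); the shadow broke the mask, so I'll use a lower threshold for the held view.

```bash
sed -i 's/def bracket(w,near):/def bracket(w,near,thr=150):/; s/(g>150)/(g>thr)/; s/bracket(w2,t\[:2\]+.035\*U(ty))/bracket(w2,t[:2]+.035*U(ty),115)/' h.py; python3 - <<'E'
import h; from h import *
w=snap("wrist"); E=w["extrinsics"].copy(); t=np.array(arm.read_tool_pos()); q=arm.read_orientation(); ty=2*np.arctan2(q[2],q[1])
E[:3,3]+=E[:3,:3]@[0,0,t[2]-GZ]; w["extrinsics"]=E
d=onz(w,[[319.3,214.7]],.006)[0,:2]-t[:2]; a,b=d@U(ty),d@U(ty+np.pi/2); print(a,b)
assert abs(a-.035)<.003 and abs(b)<.003
place(2,a,b)
pick([.5005,.0352],.293); a,b=h.HELD
assert abs(a-.035)<.004 and abs(b)<.003
place(0,a,b)
arm.goto([.47,.10,.40],down(RY)); arm.sleep(.2)
w=snap("wrist"); save(w,"all"); print(arm.read_time())
E
```

```text
0.0345645505403023 0.00025767453944304893
0.135 [-0.1 -0.9 -0.4]
0.115 [-0.4  0.4 -0.2]
0.1 [-0.4  0.  -1.3]
0.0925 [-0.5  0.4 -0.8]
opened 30.875
eye [0.5005 0.0352] yaw 0.291 [18.9 19.5] 0.0207 [ 0.0208 -0.0208] shift 0.0
opening 0.009950333792651055
held rel tool 0.0345 0.0006 dyaw -0.002 [32.  32.8] 0.0202
wrist [-0.4  0.9 -3.6] 35.9417
0.135 [-0.9 -0.  -0.5]
0.115 [ 0.4 -0.1 -0.6]
0.1 [-1.   0.  -0.1]
0.0925 [-0.8  0.5 -0.4]
opened 40.7667
42.0917
```

View pics/all.png

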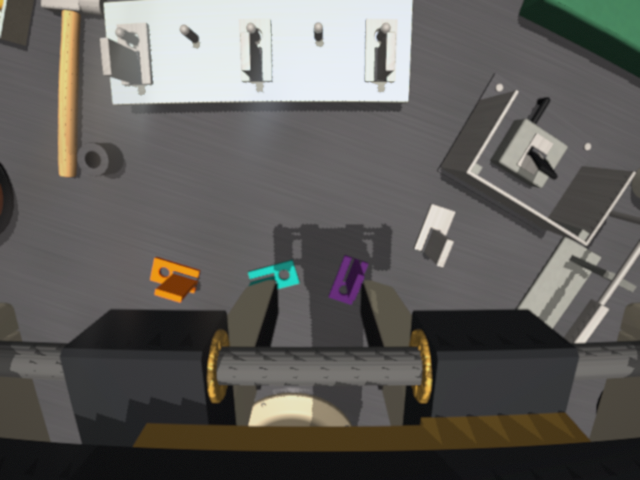

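All three eyes are round posts: (125,35), (252,30), (384,30); blank (436,235) untouched. Next I measure the rod and the guard.

```bash
python3 - <<'E'
from h import *; import pickle
s=snap("top"); P=onz(s,[[463,315],[476,200]],.1); print("ball,bend",P.round(3),np.linalg.norm(P[0]-P[1]))
F=onz(s,[[352,214],[437,224]],.11); print("wall",F.round(3))
d=P[1]-P[0]; ry=np.arctan2(d[1],d[0]); o=P[0][:2]+.11*U(ry); print(ry,o)
gy=np.arctan2(-(F[0]-F[1])[0],(F[0]-F[1])[1]); print("gyaw",gy)
above(o+.02*U(ry),ry,.30); arm.sleep(.2); a=snap("wrist")
gc=F[:,:2].mean(0)+.077*U(gy); above(gc-.03*U(gy),gy,.36); arm.sleep(.2); b=snap("wrist")
pickle.dump((a,b),open("E.pkl","wb")); print(gc,arm.read_time())
t=[cv2.resize(i["frame"][:290,160:480,::-1],None,fx=1.25,fy=1.25) for i in(a,b)]
cv2.imwrite("pics/rg.png",np.hstack(t))
E
```

```text
ball,bend [[ 0.321 -0.311  0.1  ]
 [ 0.581 -0.347  0.1  ]] 0.26318872244916364
wall [[ 0.549 -0.062  0.11 ]
 [ 0.526 -0.254  0.11 ]]
-0.13691813613244364 [ 0.4296177  -0.32566591]
gyaw -0.12292272898437467
[ 0.61404773 -0.16752631] 45.1417
```

View pics/rg.png

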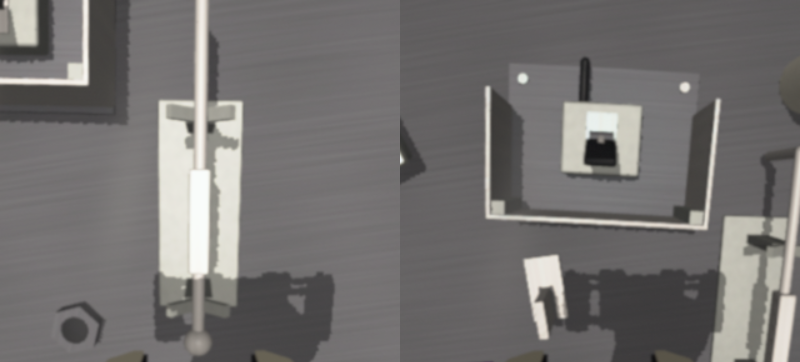

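```bash
python3 - <<'E'
from h import *; import pickle
a,b=pickle.load(open("E.pkl","rb"))
px=lambda l,o:[[160+(u-o)/1.25,v/1.25] for u,v in l]
G=onz(a,px([(201,170),(200,274)],0),.112)[:,:2]; S=onz(a,px([(202.5,10),(198.5,325)],0),.1)[:,:2]; B=onz(a,px([(198.5,343)],0),.1)[0,:2]
d=S[0]-S[1]; y=np.arctan2(d[1],d[0]); n=U(y+np.pi/2)
print("grip len",np.linalg.norm(G[0]-G[1]),"yaw",y, (G-S[0])@n)
o=G.mean(0)+.01*U(y); print("origin by grip",o, "by ball",B+.11*U(y), "rod yaw grip",np.arctan2(*(G[0]-G[1])[::-1]))
W=onz(b,px([(487,217),(707,228)],400),.11)[:,:2]; gd=W[0]-W[1]; gy=np.arctan2(-gd[0],gd[1]); g=W.mean(0)+.077*U(gy)
print("wall width",np.linalg.norm(gd),"gyaw",gy,"guard",g)
H=onz(b,px([(563,103),(641,107),(637,177),(563,173)],400),.042)[:,:2]; print("housing centre",H.mean(0),"rel",(H-g)@U(gy),(H-g)@U(gy+np.pi/2))
T=onz(b,px([(600,158)],400),.098)[0,:2]; print("tip rel",(T-g)@U(gy),(T-g)@U(gy+np.pi/2))
E
```

```text
grip len 0.07870707606248999 yaw -0.14761616701244507 [-0.0003641  -0.00063626]
origin by grip [ 0.42917337 -0.32562437] by ball [ 0.42832172 -0.32518674] rod yaw grip -0.14415837068830073
wall width 0.19780840427616314 gyaw -0.17549098106873515 guard [ 0.62407218 -0.17266371]
housing centre [ 0.62284786 -0.17224469] rel [ 0.03244091  0.03253314 -0.03515069 -0.03493808] [ 0.03945803 -0.03764226 -0.03821019  0.0371897 ]
tip rel -0.02104377263631744 0.0003482672691901887
```

```bash
cat >> h.py <<'E'
RO=np.array([.4290,-.3255]); RYW=-.146; GO=np.array([.6235,-.1725]); GY=-.172
def gpos(legx,z): return [*(GO+(legx-.16)*U(GY)),z]
E
python3 - <<'E'
from h import *
for p,y in ((gpos(-.056,.148),GY),(gpos(-.056,.22),GY),(gpos(.03,.148),GY),([*RO,.081],RYW)): print(np.round(p,3),arm.ik(p,down(y)) is not None)
s=snap("side"); save(s,"side1",(140,200,380,380),3)
arm.gripper_to(.045,60)
arm.goto([*RO,.17],down(RYW)); arm.servo_line([*RO,.081],v=.1); arm.gripper_to(0,60)
print("opening",arm.read_opening())
arm.servo_line([*RO,.22],v=.1); arm.sleep(.2); print(np.round(arm.read_wrist_force(),1))
arm.servo_line(gpos(-.056,.22),v=.15,orientation=down(GY)); arm.sleep(.2)
w=snap("wrist"); save(w,"rodheld",(160,0,480,290),2); print(arm.read_time(),np.round(arm.read_tool_pos(),4))
E
```

```text
[ 0.411 -0.136  0.148] True
[ 0.411 -0.136  0.22 ] True
[ 0.495 -0.15   0.148] True
[ 0.429 -0.326  0.081] True
opening 0.01583271686626619
[-0.3  0.2 -2.9]
51.625 [ 0.4107 -0.136   0.22  ]
```

View pics/rodheld.png

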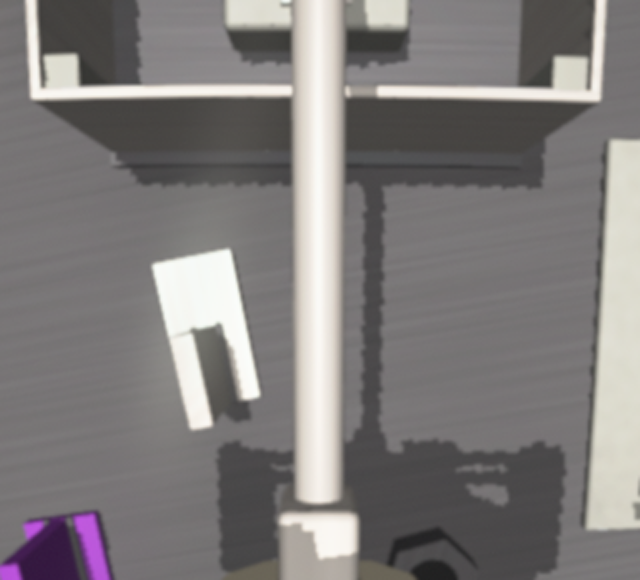

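View pics/side1.png

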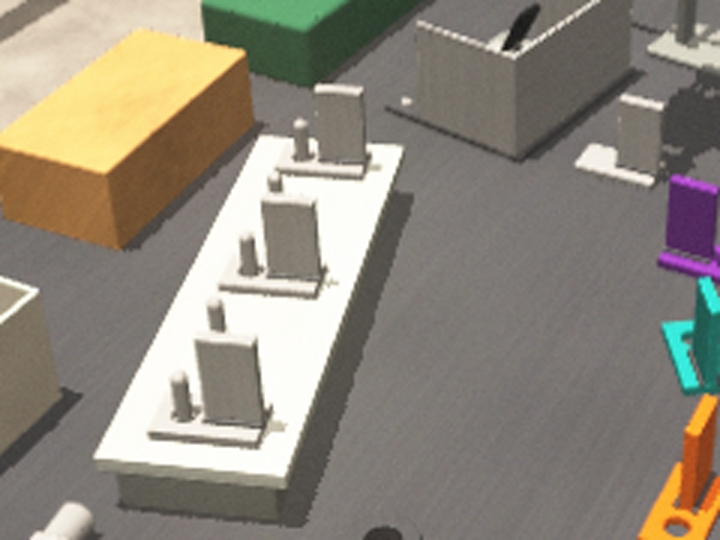

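All three brackets are flat on posts; the switch (520,25) still leans to the wall. The rod is square and centred in the gripper. Lower and push, watching the force.

```bash
python3 - <<'E'
from h import *
f0=np.array(arm.read_wrist_force())
for z in (.19,.165,.148):
    arm.servo_line(gpos(-.056,z),v=.06); print(z,(np.array(arm.read_wrist_force())-f0).round(1))
arm.sleep(.2); f0=np.array(arm.read_wrist_force()); w=snap("side"); save(w,"in_guard",(250,120,450,270),4)
for x in np.arange(-.050,.0221,.004):
    arm.servo_line(gpos(x,.148),v=.03); arm.sleep(.1); f=np.array(arm.read_wrist_force())-f0; fx=f[:2]@U(GY); print(round(x,3),fx.round(1),f[2].round(1),end=" | ")
    if fx<-9: print("end stop"); break
s=snap("side"); save(s,"push",(250,120,450,270),4); print(arm.read_time())
E
```

```text
0.19 [-0.2 -0.8  0.6]
0.165 [-0.6 -0.4  0.4]
0.148 [ 0.1 -0.4  1.1]
-0.05 1.0 0.5 | -0.046 0.6 0.4 | -0.042 0.4 0.9 | -0.038 0.8 -0.7 | -0.034 1.2 0.4 | -0.03 0.1 0.8 | -0.026 0.6 -0.1 | -0.022 -0.1 0.7 | -0.018 0.2 0.1 | -0.014 0.0 -0.2 | -0.01 0.1 -0.0 | -0.006 0.1 0.4 | -0.002 -0.0 0.3 | 0.002 -0.2 0.2 | 0.006 -0.6 -0.2 | 0.01 -0.5 1.9 | 0.014 -3.5 1.9 | 0.018 -13.6 9.7 | end stop
60.5417
```

View pics/push.png

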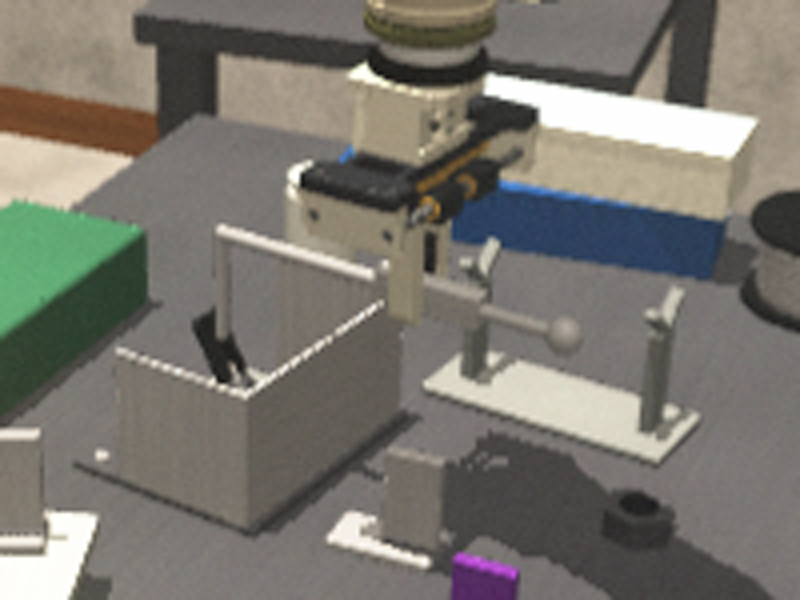

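Paddle (218,345) leans away from the front wall and the force jumped at leg x ≈ 14–18 mm, matching the predicted end stop. Now return the rod.

```bash
python3 - <<'E'
from h import *
arm.servo_line(gpos(0,.148),v=.05); arm.servo_line(gpos(0,.225),v=.12)
arm.servo_line([*RO,.225],v=.15,orientation=down(RYW)); arm.sleep(.2)
f0=np.array(arm.read_wrist_force())
for z in (.15,.12,.10,.09,.083,.081):
    arm.servo_line([*RO,z],v=.06); f=np.array(arm.read_wrist_force())-f0; print(z,f.round(1))
    if f[2]>8: break
arm.gripper_to(.03); arm.servo_line([*RO,.18],v=.1); arm.sleep(.3)
w=snap("wrist"); save(w,"back",(160,0,480,290),2)
arm.goto([.47,-.10,.42],down(0)); arm.sleep(.3)
s=snap("side"); save(s,"fin",(250,120,450,270),4)
w=snap("wrist"); save(w,"finw"); t=snap("top"); save(t,"fint",(120,100,520,350),2); print(arm.read_time())
E
```

```text
0.15 [ 0.4  1.4 -0.7]
0.12 [-0.6  1.  -1.1]
0.1 [ 0.3  0.4 -0.5]
0.09 [ 0.3  0.4 -0.3]
0.083 [-0.3  1.5 -0.7]
0.081 [0.9 2.9 3.4]
70.475
```

View pics/fin.png

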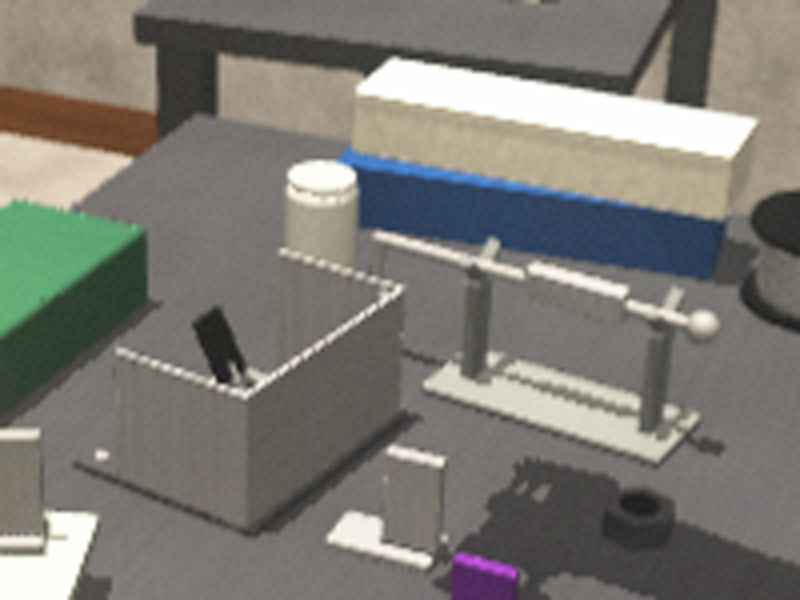

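View pics/finw.png

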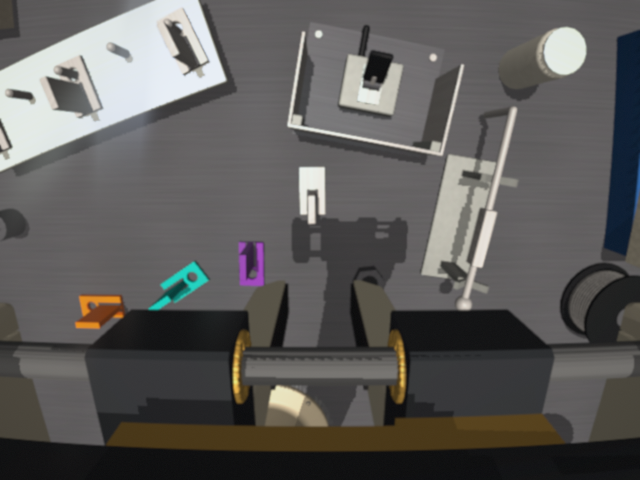

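Rod lies in both notches with its leg down, and the switch stays on (218,345). One last look at the brackets before handing in.

```bash
python3 - <<'E'
from h import *
# switch tip angle: black paddle in wrist view
w=snap("wrist"); T=onz(w,[[377,56]],.098)[0,:2]; print("tip x approx",(T-GO)@U(GY))
E
```

```text
tip x approx 0.025460405170745663
```

View pics/fint.png

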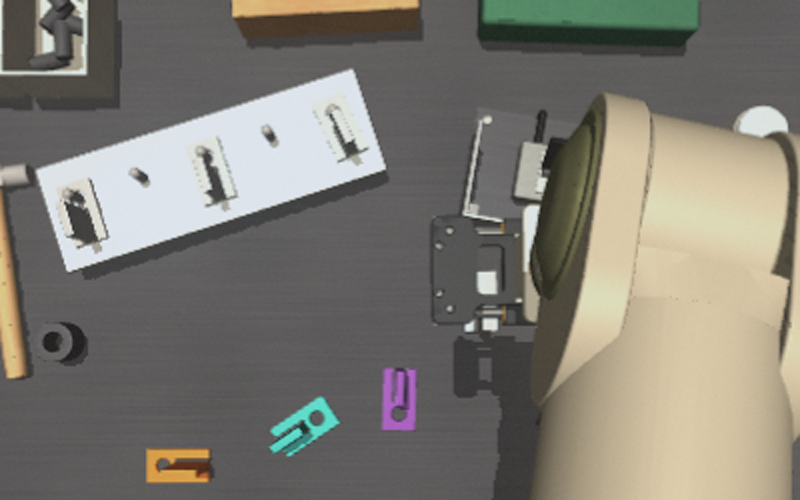

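All three brackets are still on their posts: (75,195), (207,153), (335,110).

```bash
python3 -c "
from plant import arm
arm.job_done(); print(arm.read_time())"
```

```text
the job is handed in; nothing more can be done
the job is handed in; nothing more can be done
```

The job is done and handed in at about 71 s of robot time; no verdict was reported.

- **Brackets:** I put the three brackets with eyes on posts 4, 2 and 0. The side view after the last one showed all three flat, and a final top view still showed each eye round its post.
- **Switch:** I pushed it with the rod until the force jumped to about 14 N at the predicted end stop. The tip then measured roughly 25 mm beyond the pivot, where at least 20.5 mm was needed. This is a single-view estimate, and the same method read the off position as −21 mm when it should be about −29 mm. I relied on the end-stop force and the side view, where the switch was still clearly over after the rod left.
- **Rod:** It is back in both notches, leg down and bend at the same end, judged by eye rather than measured.
- **Bystanders:** The blank bracket, the coloured look-alikes and the other things on the bench looked unmoved in the last pictures.

One check failed along the way: a shadow broke the mask on the second held bracket. I measured that one from an enlarged crop instead, and it agreed within 1 mm.

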